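Channel tap check on a flange gauging fixture

ROBOT

A 7-joint arm with a two-finger parallel gripper is mounted at the origin on the work surface. World frame = base frame: x ahead of the robot, y to its left, z up, the work surface at z = 0. Lengths are in m, angles in rad, forces in N, time in s.
With the tool pointing down it reaches from about 0.35 to 0.9 m from the base axis. Payload 7.2 kg.
Tool frame: the origin (TCP) lies on the centre line of the jaws, within the pads' length; the fingertips stand 22 mm ahead of it and the grasp point (between the pads) lies 3 mm ahead of it (robot.nose_length is the distance from the TCP to the fingertips, in m); z points along the fingers, y is the direction in which the jaws open and shut (so a half turn about z gives the same grasp; the last joint's range is limited). The gripper opens to 85 mm and grips with 20 to 120 N. Pads are 22 mm wide; open, the fingers measure 114 mm over their backs; the gripper's body (76 mm by 85 mm) begins 54 mm behind the grasp point. The pads swing forward as they close: fully open they stand 13 mm farther back than shut.
Start: joints at [-1.396, 0.411, -0.013, 1.596, 0.006, 1.134, -0.082], TCP at [0.15, 0.607, 0.253] pointing down, gripper open.
Joint ranges: [-2.95, 2.95], [-0.29, 1.99], [-1.47, 1.44], [0.14, 2.54], [-1.03, 4.17], [0.13, 1.85], [-2.86, 2.86]. Speed limits (rad/s): [2.39, 2.39, 3.01, 3.01, 3.14, 3.14, 3.14].

INTERFACE

Orientations are given as a unit quaternion [w, x, y, z].
In Python, from workcell import robot, claw, kin, eyes gives the robot as it stands. Calls block until the motion is done:
- robot.move_pose(position, orientation): joint-space move of the TCP to a pose.
- robot.move_linear(position, attitude=None, v=0.15): straight line of the TCP; attitude=None keeps the orientation; v is the mean speed in m/s.
- robot.move_j(angles): joint-space move.
- claw.command_gripper(opening, squeeze=None): opening from 0.0 (shut) to 1.0 (fully open); squeeze is the grip in N (None keeps the last); returns when the fingers have stopped.
- robot.wait(seconds).
- kin.solve_ik(position, orientation): joint angles nearest the present ones, or None.
- eyes.capture(name): name is "scene" or "top" or "wrist"; returns the picture (420x560x3 uint8, blue, green, red); there is no depth.
- eyes.camera_info(name): a dict with "fx", "fy", "cx", "cy" (pixels), "R" (3x3) and "t" (3): a world point X has camera coordinates R X + t. Camera axes: x right, y down, z forward; pixel columns grow to the right and rows downward; lengths in m; the calibration is good to about 2 mm. A picture is of the moment at which its call begins: read the wrist's pose just before it. camera_info takes no time and is no camera call; for the wrist camera it gives the pose at the moment of the call.
A pose or a line that the arm cannot do raises robot.PlanningError and nothing moves.
- robot.hand_in(): hands the job in, once; it reports no verdict.
Readings, each from a call of its own:
- robot.read_clock(): time.
- robot.read_qpos(): joint angles.
- robot.read_dq(): joint speeds.
- robot.read_joint_torque(): joint torques, N m.
- robot.read_ee_pos(): TCP position.
- robot.read_ee_rot(): TCP orientation.
- robot.read_force(): force on the tool from outside, world axes, zero at the start.
- robot.read_moment(): the same for the moment, N m.
- robot.read_finger_gap(): opening from 0.0 (shut) to 1.0 (fully open).
Only numpy, scipy, OpenCV 4.12 (cv2) and the standard library are available. Lean on these libraries where they do the work, as an engineer would, in place of code of your own. Each camera call takes 0.05 s, during which the arm holds its last target.

TASK

Run the channel check on the flange gauging fixture: press the green record key on the handheld recorder and let it up, then with the fingertips lightly tap the contact buttons of the three probes in channel order, red, then yellow, then blue, so that each dips a few millimetres, well short of its stop, and springs fully back before the next is touched. Do not press the recorder's red stop key, do not pick up or shove the recorder, and leave everything else on the bench where it is.

Things in the scene. Friction and masses are not known exactly. Their poses are not given: they have to be found in the camera images.
- record_key_top (a point): centre of the top face of the green record key, a round key 20 mm across on the recorder. When up its top is 7 mm above the recorder's top face (41 mm above the bench). Axes as the recorder's; z up.
- record_key (a joint): travel of the green record key, m: 0 up, 0.005 fully down. It is a sprung key: about 1.6 N starts it moving, 8 N pushes it right down; it registers from 0.0015 and comes back up by itself.
- stop_key (a joint): travel of the red stop key (same size and spring as the green one), 44 mm from the green key across the recorder; 0 up, 0.005 fully down. Leave it alone: it registers from 0.0015.
- recorder: the handheld recorder, a loose light grey case with black rubber ends 150 x 80 x 34 mm (its x, y, z), 0.4 to 0.8 kg, lying flat on the bench. Origin: centre of its underside. Its screen is on the +x half; the keys are on top at x = -45 mm: green record key at y = +22 mm, red stop key at y = -22 mm. Pushing down on a key does not tip it.
- fixture: the gauging fixture, a dark round steel plate 210 mm across and 14 mm thick, bolted to the bench. Origin: centre of its underside, z up. On a circle of 75 mm radius stand, 60 degrees apart in turn, three upright probes and three fixed bare-steel rest pads (20 mm across, tops 60 mm above the bench). Any colour of probe may be in any of the three probe places.
- red_top (a point): centre of the top face of the red contact button (channel one): a flat round button 20 mm across and 6 mm thick on the plunger of the probe with the red ring; it moves with the plunger. At rest the top is 66 mm above the bench.
- plunger_red (a joint): travel of the red probe's plunger, m: 0 fully out, 0.012 at its lower stop. Moves straight down; spring 1.2 N at rest, rising by 0.6 N per mm to 8.4 N at the stop; the movement registers from 0.002; springs back by itself.
- probe_red: the fixed barrel and clamp of the red probe: aluminium clamp 34 x 34 x 18 mm, steel barrel 16 mm across ending 46 mm above the bench. Origin: centre of its underside, on the fixture's plate, 14 mm above the bench, straight below the button.
- yellow_top (a point): centre of the top face of the yellow contact button (channel two): a flat round button 20 mm across and 6 mm thick on the plunger of the probe with the yellow ring; it moves with the plunger. At rest the top is 66 mm above the bench.
- plunger_yellow (a joint): travel of the yellow probe's plunger, m: 0 fully out, 0.012 at its lower stop. Moves straight down; spring 1.2 N at rest, rising by 0.6 N per mm to 8.4 N at the stop; the movement registers from 0.002; springs back by itself.
- probe_yellow: the fixed barrel and clamp of the yellow probe: aluminium clamp 34 x 34 x 18 mm, steel barrel 16 mm across ending 46 mm above the bench. Origin: centre of its underside, on the fixture's plate, 14 mm above the bench, straight below the button.
- blue_top (a point): centre of the top face of the blue contact button (channel three): a flat round button 20 mm across and 6 mm thick on the plunger of the probe with the blue ring; it moves with the plunger. At rest the top is 66 mm above the bench.
- plunger_blue (a joint): travel of the blue probe's plunger, m: 0 fully out, 0.012 at its lower stop. Moves straight down; spring 1.2 N at rest, rising by 0.6 N per mm to 8.4 N at the stop; the movement registers from 0.002; springs back by itself.
- probe_blue: the fixed barrel and clamp of the blue probe: aluminium clamp 34 x 34 x 18 mm, steel barrel 16 mm across ending 46 mm above the bench. Origin: centre of its underside, on the fixture's plate, 14 mm above the bench, straight below the button.
- setting_piece: brass setting piece, 36 mm across, 34 mm high, standing loose in the middle of the fixture's plate. Origin: centre of its underside. A bystander: leave it be.
- flanged_cell: grey steel test cell with dark flanges, 196 mm across, 220 mm high, standing loose at the left. Origin: centre of its underside. A bystander: leave it be.
- port_cylinder: aluminium cylinder with steel flanges and side ports, 116 mm across, 142 mm high, standing loose at the right. Origin: centre of its underside. A bystander: leave it be.
- rinse_bottle: white plastic bottle with a red cap, 66 mm across, 190 mm high, standing loose at the right, near the robot. Origin: centre of its underside. A bystander: leave it be.
- gravel_column: column of dark gravel between two steel caps, 80 mm across, 96 mm high, standing loose beyond the work. Origin: centre of its underside. A bystander: leave it be.
- screwdriver: screwdriver lying on the bench close in front of the robot, about 200 mm long. Origin: centre of its underside. A bystander: leave it be.
- wrench: wrench lying on the bench to the right of the fixture, about 180 mm long. Origin: centre of its underside. A bystander: leave it be.

How it is judged:
By the outcome, as a careful person would: the job done as asked, in the order asked, and still so for the second after the job is handed in, with the robot touching nothing.
It also fails if it takes over 42 s, if anything falls off the work surface, if the arm or the gripper's body presses on something with over 40 N, if the wrist force passes 120 N, or if a joint passes its speed limit or range.

## Working session

There is one attempt and no reset: what is moved stays moved. The work goes in short steps, each a Python script; the robot and the scene stay as the last script left them, time stands still between calls to the robot, and variables do not carry over. Pictures are saved under pics/ and viewed, and the job is handed in when it is done.

```bash
mkdir -p pics; ls
python3 - <<'E'
from workcell import robot, claw, kin, eyes
import cv2
for n in ("scene","top","wrist"):
    cv2.imwrite(f"pics/{n}0.png",eyes.capture(n)); i=eyes.camera_info(n); print(n,i)
print(robot.read_clock(),robot.read_ee_pos(),robot.read_ee_rot(),robot.nose_length,robot.read_force())
E
```

```text
pics
scene {'fx': 547.0431371972855, 'fy': 547.0431371972855, 'cx': 266.2741676901888, 'cy': 208.3729355997472, 'R': array([[ 0.7649231 ,  0.64381568,  0.01985   ],
       [ 0.48085407, -0.55026003, -0.68263699],
       [-0.42856974,  0.53170976, -0.730488  ]]), 't': array([-0.45580936, -0.23004404,  1.9137432 ])}
top {'fx': 470.89350454113594, 'fy': 470.89350454113594, 'cx': 280.5709269427427, 'cy': 213.76072062297226, 'R': array([[-0.07210609, -0.99739115, -0.00340824],
       [-0.97202974,  0.07103754, -0.22385678],
       [ 0.22351488, -0.01282853, -0.97461609]]), 't': array([0.03426864, 0.60764341, 1.29819876])}
wrist {'fx': 335.7270900500601, 'fy': 335.7270900500601, 'cx': 276.0018340555103, 'cy': 206.0364095697196, 'R': array([[ 2.39840989e-01,  9.70811928e-01, -7.07673162e-04],
       [ 9.34524174e-01, -2.30678468e-01,  2.71020318e-01],
       [ 2.62946513e-01, -6.56631189e-02, -9.62573367e-01]]), 't': array([-0.62423891, -0.03609404,  0.37875592])}
0.15 [0.15019585 0.60632058 0.25262836] [-3.79204482e-05  1.21088770e-01  9.92641480e-01 -6.32815600e-04] 0.022 [-0.52707156  0.92891989 -0.05787889]
```

View pics/scene0.png

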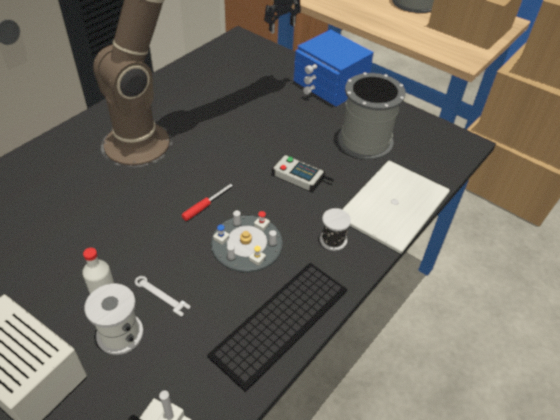

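View pics/top0.png

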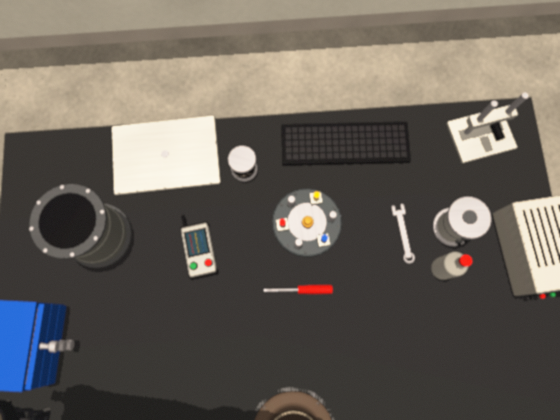

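View pics/wrist0.png

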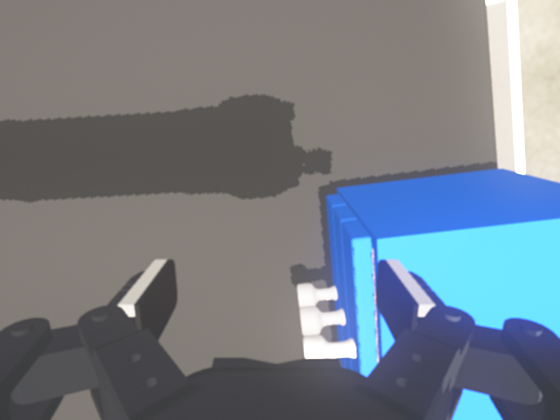

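The overview shows the recorder near top-image pixel (198,250), with the green key at about (193,266) and the red at (208,262). The fixture is at about (307,222). I'll enlarge both.

Run:
```python
import cv2,numpy as np
t=cv2.imread("pics/top0.png"); s=cv2.imread("pics/scene0.png")
a=cv2.resize(t[180:264,262:352],None,fx=6,fy=6,interpolation=cv2.INTER_CUBIC)
b=cv2.resize(t[215:285,170:225],None,fx=6,fy=6,interpolation=cv2.INTER_CUBIC)
cv2.imwrite("pics/a.png",a);cv2.imwrite("pics/b.png",b)
cv2.imwrite("pics/c.png",cv2.resize(s[200:275,205:290],None,fx=7,fy=7,interpolation=cv2.INTER_CUBIC))
```

```text
(no output)
```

View pics/a.png

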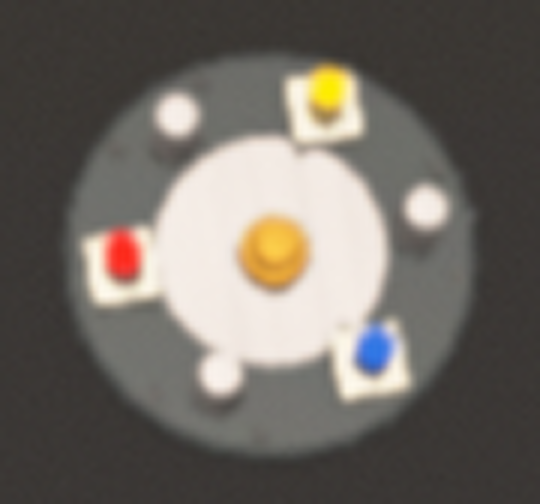

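View pics/b.png

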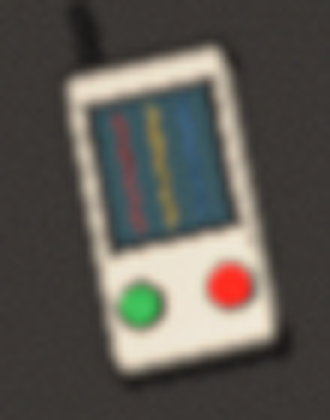

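View pics/c.png

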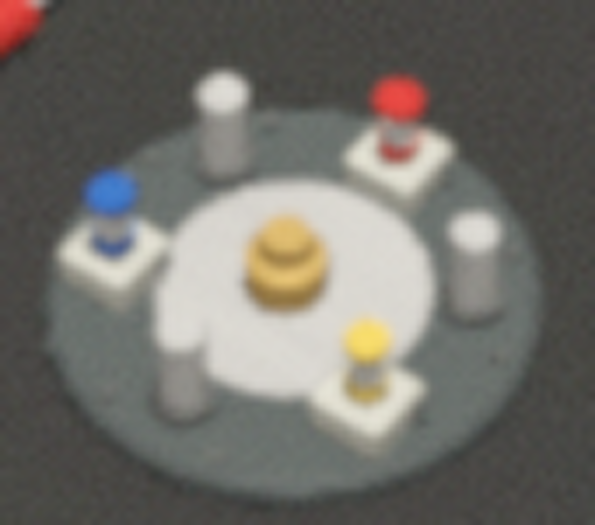

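```bash
cat > h.py <<'E'
import numpy as np
def ray(i,u,v,z):
    R=np.array(i["R"]);t=np.array(i["t"])
    C=-R.T@t; d=R.T@np.array([(u-i["cx"])/i["fx"],(v-i["cy"])/i["fy"],1.])
    return (C+d*(z-C[2])/d[2])[:2]
def un(p,f,o): return [(p[0]+.5)/f-.5+o[0],(p[1]+.5)/f-.5+o[1]]
E
python3 - <<'E'
from workcell import robot, claw, kin, eyes
from h import *
from scipy.optimize import least_squares
np.set_printoptions(precision=4,suppress=True)
T=eyes.camera_info("top");S=eyes.camera_info("scene")
# order around
top=dict(red=(122,248),p1=(178,115),yellow=(330,86),p2=(428,208),blue=(377,343),p3=(220,375))
sc=dict(red=(400,97),p1=(475,230),yellow=(368,337),p2=(180,325),blue=(111,192),p3=(223,93))
for n,c,d,f,o in(("top",T,top,6,(262,180)),("scene",S,sc,7,(205,200))):
    P={k:ray(c,*un(v,f,o),.06 if k[0]=='p' else .066) for k,v in d.items()}
    ks=list(P);X=np.array([P[k] for k in ks])
    m=lambda q:np.array([[q[0]+.075*np.cos(q[2]-k*np.pi/3),q[1]+.075*np.sin(q[2]-k*np.pi/3)] for k in range(6)])
    th=np.arctan2(*(X[0]-X.mean(0))[::-1])
    r=least_squares(lambda q:(m(q)-X).ravel(),[*X.mean(0),th])
    print(n,r.x,np.abs(r.fun).max())
    for k,a,b in zip(ks,X,m(r.x)): print(k,a,b)
g=ray(T,*un((140,304),6,(170,215)),.041);s=ray(T,*un((231,285),6,(170,215)),.041)
print(g,s,np.linalg.norm(g-s))
s2=eyes.camera_info("scene")
E
python3 -c "
import cv2
s=cv2.imread('pics/scene0.png')
cv2.imwrite('pics/d.png',cv2.resize(s[145:200,265:340],None,fx=7,fy=7,interpolation=cv2.INTER_CUBIC))"
```

```text
top [ 0.5927 -0.0874  1.6529] 0.0015392491303904965
red [ 0.5877 -0.0123] [ 0.5865 -0.0127]
p1 [ 0.6535 -0.0446] [ 0.6543 -0.0447]
yellow [ 0.6611 -0.1197] [ 0.6605 -0.1195]
p2 [ 0.598  -0.1624] [ 0.5988 -0.1622]
blue [ 0.5323 -0.1308] [ 0.531  -0.1301]
p3 [ 0.5233 -0.0548] [ 0.5249 -0.0554]
scene [ 0.5938 -0.0877  1.6527] 0.0017431090252834625
red [ 0.5878 -0.0132] [ 0.5877 -0.013 ]
p1 [ 0.6552 -0.045 ] [ 0.6555 -0.0451]
yellow [ 0.662  -0.1199] [ 0.6616 -0.1198]
p2 [ 0.5982 -0.1608] [ 0.5999 -0.1625]
blue [ 0.5329 -0.1312] [ 0.5321 -0.1304]
p3 [ 0.5266 -0.0563] [ 0.526  -0.0557]
[0.481  0.2537] [0.487  0.2096] 0.04454332963642906
```

View pics/d.png

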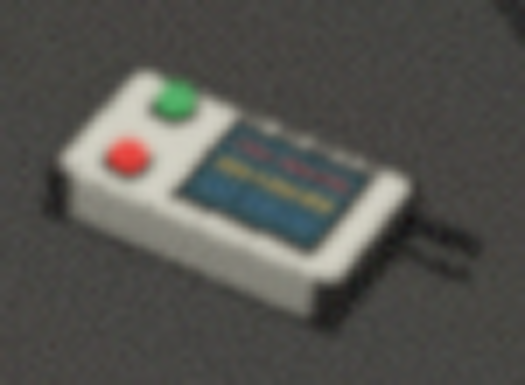

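Run:
```python
from workcell import robot, claw, kin, eyes
from h import *
np.set_printoptions(precision=4,suppress=True)
T=eyes.camera_info("top");S=eyes.camera_info("scene")
print("green scene",ray(S,*un((178,96),7,(265,145)),.041),"stop",ray(S,*un((128,154),7,(265,145)),.041))
print("cell top",ray(T,69,221,.22),ray(S,373,93,.22))
q=[0,1,0,0]
for p in ([.15,.606,.34],[.4815,.2535,.34],[.4815,.2535,.10],[.587,-.013,.15],[.661,-.1197,.15],[.5315,-.130,.10]):
    print(p,kin.solve_ik(p,q), kin.solve_ik(p,[0,.7071,.7071,0]))
```

```text
green scene [0.4831 0.2548] stop [0.4907 0.2076]
cell top [0.5945 0.5356] [0.6064 0.5164]
[0.15, 0.606, 0.34] [-1.813   0.3833  0.5754  1.5054 -0.2119  1.3156 -2.788 ] [-1.5921  0.3554  0.2582  1.4899 -0.0921  1.3082 -1.3254]
[0.4815, 0.2535, 0.34] [-1.1184  0.2282  0.6686  1.7035 -0.1478  1.261  -1.988 ] [-0.9703  0.2128  0.4812  1.6952 -0.1029  1.2587 -0.4666]
[0.4815, 0.2535, 0.1] [-1.0438  0.5262  0.6259  1.9724 -0.4328  0.7775 -1.7379] [-0.9158  0.4895  0.4479  1.9645 -0.3025  0.7526 -0.2907]
[0.587, -0.013, 0.15] [-0.6863  0.6027  0.8974  1.8404 -0.5644  0.9762 -1.1149] [-0.5484  0.5266  0.6745  1.8323 -0.4043  0.9239  0.3089]
[0.661, -0.1197, 0.15] [-0.4464  0.7449  0.8933  1.6179 -0.6367  1.0938 -0.9496] [-0.4303  0.7313  0.861   1.6168 -0.6108  1.0826  0.6009]
[0.5315, -0.13, 0.1] [-0.6011  0.7428  1.1008  1.9804 -0.8281  0.959  -0.6458] [-0.5628  0.6927  1.0223  1.9786 -0.7591  0.9137  0.8622]
```

The two cameras agree within 2 mm on the fixture and the green key. I'll shut the gripper and move above the green key.

Run:
```python
from workcell import robot, claw, kin, eyes
from h import *
import cv2
np.set_printoptions(precision=4,suppress=True)
Q=[0,.70710678,.70710678,0]
robot.move_linear([.15,.606,.33],v=.3)
robot.move_pose([.482,.254,.16],Q)
claw.command_gripper(0.0,20)
robot.wait(.2)
i=eyes.camera_info("wrist"); cv2.imwrite("pics/w1.png",eyes.capture("wrist"))
np.save("w1.npy",[i],allow_pickle=True)
print(robot.read_clock(),robot.read_ee_pos(),robot.read_ee_rot(),robot.read_finger_gap(),[robot.read_force() for _ in range(5)],robot.read_clock())
```

```text
3.4333 [0.482 0.254 0.16 ] [0.     0.7071 0.7071 0.    ] -0.0023984618611390136 [array([0.1389, 0.3223, 0.1018]), array([0.1389, 0.3223, 0.1018]), array([0.1389, 0.3223, 0.1018]), array([0.1389, 0.3223, 0.1018]), array([0.1389, 0.3223, 0.1018])] 3.4333
```

View pics/w1.png

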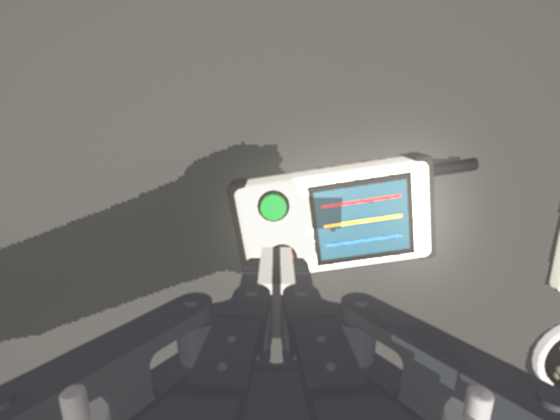

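Green key at wrist pixel (273.5,207). The fingertips, about (277,250), are shut. Next I'll check its position and press using force feedback.

Run:
```python
from workcell import robot, claw, kin, eyes
from h import *
import cv2
np.set_printoptions(precision=4,suppress=True)
i=np.load("w1.npy",allow_pickle=True)[0]
g=ray(i,273.5,207,.041); print("green wrist",g)
if np.linalg.norm(g-[.482,.254])>.006: raise SystemExit
x,y=.482,.254
x,y=(np.array([x,y])+g)/2
f0=robot.read_force()
robot.move_linear([x,y,.080],v=.15)
robot.move_linear([x,y,.067],v=.06)
robot.wait(.1); f0=robot.read_force(); print("f0",f0)
z=.066
while z>.0545:
    robot.move_linear([x,y,z],v=.03); robot.wait(.05)
    f=robot.read_force()-f0; print(round(z,4),robot.read_ee_pos()[2],f)
    if f[2]>5 : break
    z-=.001
robot.move_linear([x,y,.08],v=.1)
robot.wait(.1)
print(robot.read_force()-f0,robot.read_clock())
```

```text
green wrist [0.4805 0.254 ]
f0 [-0.4093  0.1806 -0.0386]
0.066 0.06606888951147136 [-0.3437 -0.2659  0.1644]
0.065 0.06495017028654128 [ 0.6171 -0.6445  0.5441]
0.064 0.06396921995719851 [ 0.2105 -0.5283 -0.785 ]
0.063 0.06312100136704334 [ 0.5415 -0.8772  1.595 ]
0.062 0.062110088182794274 [-0.1273 -0.1724  3.3238]
0.061 0.06109806002655198 [ 0.8336 -0.9587  3.6408]
0.06 0.060111801794725785 [-0.0826 -1.0632  4.7597]
0.059 0.05922014543563046 [-0.1525 -0.355   7.0357]
[-0.2278  0.3297 -0.2629] 7.4417
```

The key gave way at TCP z = 63 mm, as the nose length predicts, and was pressed about 3.8 mm and released. Next I'll check the fixture with the wrist camera from above.

Run:
```python
from workcell import robot, claw, kin, eyes
from h import *
import cv2
Q=[0,.70710678,.70710678,0]
x,y,z=robot.read_ee_pos()
robot.move_linear([x,y,.17],v=.25)
robot.move_pose([.587,-.013,.18],Q)
robot.wait(.2)
i=eyes.camera_info("wrist"); cv2.imwrite("pics/w2.png",eyes.capture("wrist"));np.save("w2.npy",[i],allow_pickle=True)
cv2.imwrite("pics/t2.png",eyes.capture("top")[205:305,150:290].repeat(5,0).repeat(5,1))
print(robot.read_clock(),robot.read_ee_pos())
```

```text
9.3583 [ 0.58696194 -0.01175135  0.17997397]
```

View pics/w2.png

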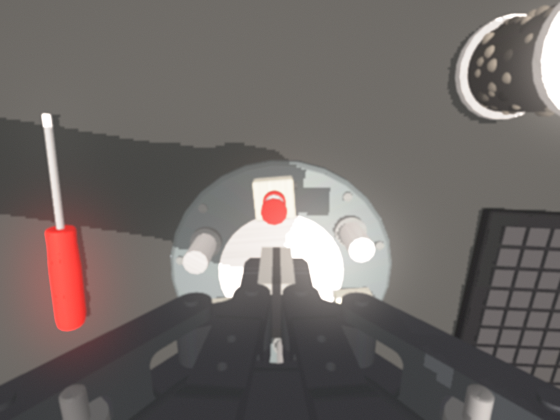

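View pics/t2.png

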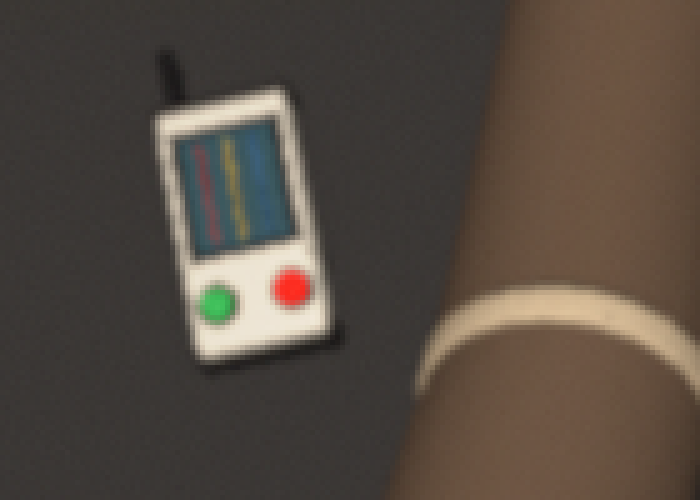

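The recorder hasn't moved: green is still at (193.4,265.6). In the wrist view the red button top is at about (274,212). The button is clear, so I'll tap red.

```bash
cat > tap.py <<'E'
from workcell import robot, claw, kin, eyes
from h import *
np.set_printoptions(precision=4,suppress=True)
Q=[0,.70710678,.70710678,0]
def tap(x,y):
    robot.move_linear([x,y,.105],v=.2)
    robot.move_linear([x,y,.0905],v=.06)
    robot.wait(.15); f0=robot.read_force(); z=.089
    while z>.0833:
        robot.move_linear([x,y,z],v=.03); robot.wait(.05)
        f=robot.read_force()-f0; print(round(z,4),robot.read_ee_pos(),f)
        if f[2]>5.5: break
        z-=.001
    robot.move_linear([x,y,.105],v=.1)
    robot.wait(.3)
    print(robot.read_force()-f0,robot.read_clock())
    robot.move_linear([x,y,.16],v=.25)
E
python3 - <<'E'
from tap import *
i=np.load("w2.npy",allow_pickle=True)[0]
g=ray(i,274,212,.066); print("red wrist",g)
assert np.linalg.norm(g-[.587,-.013])<.006
tap(.587,-.0129)
E
```

```text
red wrist [ 0.5857 -0.0134]
0.089 [ 0.587  -0.0129  0.089 ] [-0.4427 -0.1579  0.0205]
0.088 [ 0.5871 -0.0129  0.0881] [1.0832 0.1645 0.5388]
0.087 [ 0.5872 -0.0129  0.0871] [0.6164 0.8103 1.0556]
0.086 [ 0.5871 -0.0129  0.0861] [ 1.6125 -0.125   1.4957]
0.085 [ 0.5871 -0.0129  0.085 ] [ 1.3313 -0.9784  2.2985]
0.084 [ 0.5871 -0.0129  0.084 ] [ 1.2388 -1.9561  3.6252]
[ 0.5584 -1.0926 -0.6475] 12.8833
```

Red dipped about 4 mm: 3.6 N, matching the spring. Yellow and blue are next.

```bash
python3 - <<'E'
from tap import *
robot.move_linear([.661,-.1197,.16],v=.2)
tap(.661,-.1197)
E
python3 - <<'E'
from tap import *
robot.move_linear([.5315,-.1303,.16],v=.2)
tap(.5315,-.1303)
E
```

```text
0.089 [ 0.661  -0.1197  0.089 ] [0.059  0.2791 0.3284]
0.088 [ 0.6611 -0.1198  0.0881] [0.5855 0.7185 1.5977]
0.087 [ 0.6611 -0.1198  0.0871] [ 1.096  -0.3204  1.7009]
0.086 [ 0.6612 -0.1198  0.0861] [-0.0188 -0.8063  2.4606]
0.085 [ 0.6611 -0.1197  0.0851] [1.0143 0.0098 2.913 ]
0.084 [ 0.6611 -0.1198  0.0841] [ 0.652  -0.4488  4.5678]
[0.5663 0.4999 0.4536] 17.475
0.089 [ 0.5315 -0.1303  0.089 ] [-1.6703 -0.6077  0.4586]
0.088 [ 0.5316 -0.1304  0.0881] [-0.7714  0.6976  1.7576]
0.087 [ 0.5316 -0.1303  0.0871] [-0.5068 -0.2228  2.03  ]
0.086 [ 0.5317 -0.1303  0.0861] [-1.1578 -0.3478  3.7641]
0.085 [ 0.5316 -0.1303  0.0851] [-0.1589 -0.3642  2.8325]
0.084 [ 0.5317 -0.1303  0.0841] [-0.3816 -0.3174  5.1351]
[-1.3005 -0.1537  1.6272] 22.0667
```

All three were tapped. I'll move clear and look.

Run:
```python
from tap import *
import cv2
robot.move_linear([.5315,-.1303,.28],v=.25)
robot.move_pose([.40,.10,.33],Q)
robot.wait(.3)
s=eyes.capture("scene");cv2.imwrite("pics/s3.png",s);t=eyes.capture("top")
cv2.imwrite("pics/t3.png",t)
cv2.imwrite("pics/s3c.png",cv2.resize(s[200:275,205:290],None,fx=7,fy=7,interpolation=cv2.INTER_CUBIC))
print(robot.read_clock(),robot.read_force())
```

```text
24.5167 [ 0.6125 -0.5589  0.0705]
```

View pics/s3c.png

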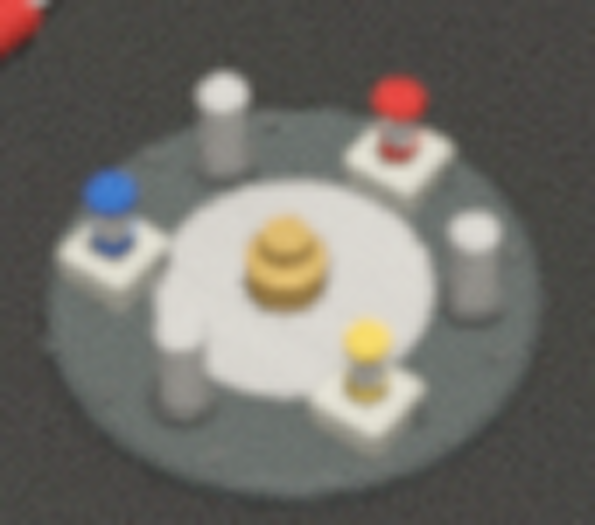

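View pics/t3.png

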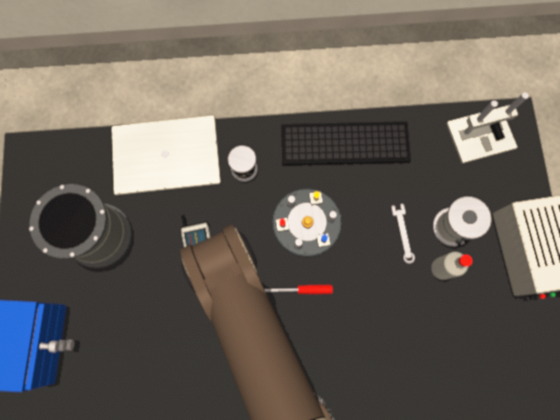

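The fixture looks identical to the first picture, with the buttons up at (400,97), (368,337) and (111,192). The bystanders haven't moved and the arm is clear, so I'm handing in.

```bash
python3 -c "
from workcell import robot
print(robot.hand_in())"
```

```text
the job is handed in; nothing more can be done
None
```

I ran the channel check and handed it in, about 24.5 s into the 42 s allowed.

- **Green record key:** I pressed it about 3.8 mm, reading 7 N, and let it up. The finger never went near the red stop key.
- **Probes:** I tapped red, yellow and blue in that order, each dipping about 4 mm of the 12 mm travel. The readings were 3.6, 4.6 and 5.1 N, against about 3.6 N expected from the spring. The force sensor wanders by about 1 N. I backed off 17 mm above each button and waited 0.3 s before going on.
- **Last checks:** In the final scene picture all three buttons are up and the fixture looks the same as at the start. The other items look unmoved in the top view, and the arm was clear of everything.
- **Recorder:** I checked it in a top picture just after the key press, and the green key was at the same pixel. In the final top view the arm partly hid it.
- **Disagreement:** After the blue tap, with the fingers clear, the force still read 1.6 N. It was back to 0.1 N at the final stop, so I take it as sensor noise.

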